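Hang the tool caddy on its rack and lock it

ROBOT

A 7-joint arm with a two-finger parallel gripper is mounted at the origin on a cart in front of the work surface, level with it; the furniture and walls round the work are solid. World frame = base frame: x ahead of the robot, y to its left, z up, the work surface at z = 0. Lengths are in mm, angles in degrees, forces in N, time in s.
With the tool pointing down it reaches from about 400 to 850 mm from the base axis. Payload 4.5 kg.
Tool frame: the origin (TCP) lies midway between the tips of the shut fingers; the grasp point (between the pads) lies 19 mm behind it; z points along the fingers, y is the line along which they close (so a half turn about z gives the same grasp; the last joint's range is limited). The gripper opens to 88 mm and grips with 3 to 60 N. Pads are 18 mm wide; open, the fingers measure 123 mm over their backs; the gripper's body (75 mm by 187 mm) begins 45 mm behind the grasp point.
Start: joints at [67.426, 39.483, -11.15, 89.685, 9.013, 51.709, -12.324], TCP at [259.324, -568.687, 238.743] pointing down, gripper open.
Joint ranges: [-172.22, 172.22], [-26.19, 119.32], [-84.43, 86.54], [7.71, 146.69], [-57.33, 237.33], [2.42, 119.75], [-152.13, 152.13]. Speed limits (degrees/s): [147.25, 147.25, 180, 180, 180, 180, 180].

INTERFACE

Orientations are given as [roll, pitch, yaw] about the fixed x, y, z axes, in that order (R = Rz(yaw) Ry(pitch) Rx(roll)).
In Python, from rig import readout, eyes, workorder gives the robot as it stands.
- The arm moves only by the tool play_rows, never from a script. Its argument "targets" is a list that holds one entry, the list of rows, each a list of 4 numbers: the shift along the world's x, y, z in m, then the turn about the world's z in rad. In form: [[[dx, dy, dz, roll], ...]]. A call has 1 to 10 rows; each row shifts and turns the commanded pose from where the row before left it; what a row does not reach is not made up. A row lasts 1/12 s, in which the tool goes at most 41.7 mm and 7.16 degrees, less where a joint would pass 70% of its speed; a pose out of reach is approached as far as the arm can. A call with a gripper value outside its range is refused whole. "gripper" is the finger opening in m, from 0 to 0.0881, set as the call begins (left out, the last holds). The fingers move at their own pace and stop on an object; "newtons" is the grip in N (left out, the last holds). Time passes only in rows, so rows that do not move let the fingers close. It gives the time, the measured TCP pose, the force, the opening and the grip force at its end, in the units of the state.
- readout.get_state(): the state, without advancing time (a new reading comes with each control period).
- eyes.get_image(name): name is "side" or "top"; returns (picture, depth): 384x512x3 uint8, red, green, blue; 384x512 float32, mm along the optical axis (not along the pixel's ray), 0 where there is no reading.
- eyes.get_calibration(name): a dict with "camera_matrix" (3x3 intrinsics, pixels), "distortion" ([k1, k2, p1, p2, k3] as OpenCV has them; the pictures are not rectified), "R" (3x3) and "t" (3): a world point X has camera coordinates R X + t. Camera axes: x right, y down, z forward; pixel columns grow to the right and rows downward; lengths in mm; the calibration is good to about 2 mm. A picture is of the moment at which its call begins. get_calibration takes no time and is no camera call.
- workorder.hand_in(): hands the job in; it is judged then, once.
The state is a dict: "t": time; "joint_pos": joint angles; "joint_vel": joint speeds; "joint_efforts": joint torques, N m; "ee_pos": TCP position; "ee_rot": TCP orientation; "wrist_force": force on the tool from outside, world axes, zero at the start; "ft_torque": the same for the moment, N m; "width": finger opening in mm; "finger_force": force on a finger pad.
Only numpy, scipy, OpenCV 4.12 (cv2) and the standard library are available. Lean on these libraries where they do the work, as an engineer would, in place of code of your own. Each camera call takes 0.05 s, during which the arm holds its last target. There are 200 camera calls.

TASK

Hang the blue tool caddy back on the grey bar of its rack: fit its two keyholes over the two screw heads, press it back against the bar's spring catch and slide it down until it is fully home and the brass catch has snapped out into the hole of its back plate, then let go. The bar is clamped at a height set by hand, so feel for the screws with a light touch, never force the caddy against the rack, and stop pushing as soon as it sits down on the screws. Leave the other things on the bench where they are.

Things in the scene. Friction and masses are not known exactly. Their poses are not given: they have to be found in the camera images.
- caddy: Blue plastic tool caddy, loose, about 0.32 kg, standing upright: a flat upright back plate 130 mm wide, 6 mm thick, 132 mm high, with an open bin 40 mm high in front of it; 70 mm deep in all. Origin at the centre of its underside, 35 mm in front of the back face. Axes: x points out of the flat back face (away from the bin, into the rack when hung), y along the plate, z up.
- caddy_grip (a point): Centre of the caddy's grip tab (60 mm wide, 34 mm high, 10 mm thick, black ribs in front) in the middle of the plate's upper edge: pinch it from above, one finger before and one behind the plate. 116 mm above the underside, 16 mm below the top edge, 5 mm in front of the back face. Axes as caddy.
- caddy_seat (a point): Point on the caddy's back face, 80 mm above its underside, 36 mm below and 5 mm behind caddy_grip. Keyholes at y = +-35 mm from it: 15 mm round entry hole centred 16 mm below this point, running up into a 7 mm slot in which the screw's shank ends level with this point when fully home. The 9 mm hole for the catch is 33 mm below this point, in the middle.
- rack: Rack fixed to the bench, origin at bench height: base plate, two aluminium uprights 206 mm high at y = +-85 mm, and a grey bar across their front (214 mm wide, 72 mm high, 8 mm thick; upper edge 14 mm above the screws). x points away from the robot, square through the bar from front to back; y along the bar; z up.
- rack_mark (a point): Point fixed to the rack's uprights, in the plane of the bar's front face, on its middle, 150 mm up; axes as rack. Two level screws stand 11.5 mm out of the bar's face at y = +-35 mm: shank 5 mm thick, 8 mm long, then a low round head 11 mm wide, 3.5 mm thick. The bar is clamped by hand: the screws are up to 20 mm higher or lower than this point, the height is not measured.
- catch (a joint): Spring catch of the bar: round-nosed brass pin, 7 mm thick, 33 mm below the screws in the middle, standing 4 mm out of the bar's face. 0 = out, 0.004 m = pressed in flush; the spring pushes back with 4 to 8 N. The caddy's plate presses it in once it is over the heads; it snaps out into the caddy's hole when the caddy is fully down.
- wash_bottle: White wash bottle with red cap, 55 x 68 x 181 mm, loose, a bystander right of the rack; origin at its underside.
- stopwatch: White bench timer with red keys, 62 x 62 x 21 mm, loose, a bystander left of the rack, beside the tall solid cabinet that stands left of y = 0.30 m (x 0.37 to 0.67 m, over 0.6 m high); origin at its underside.

How it is judged (in metres and radians):
On the way:
1. The screw heads are through the keyholes: the caddy's back is within 6 mm of the bar's face at the seat (the heads reach 11.5 mm out) (x of caddy_seat in the frame of rack_mark between -0.006 and 0.003 m and z of caddy_seat in the frame of rack_mark between -0.024 and 0.042 m), for 0.1 s.
At the end, for the whole second after the job is handed in: Caddy at rest on both screws, released: upright and square to the bar within 0.08 rad, back within 3.5 mm of the bar's face, centred within 4 mm, caddy_seat within 23 mm of the mark's height (covers the bar's +-20 mm), and the catch out (under 1.2 mm) in the caddy's hole (x of caddy_seat in the frame of rack_mark between -0.0035 and 0.002 m and y of caddy_seat in the frame of rack_mark between -0.004 and 0.004 m and z of caddy_seat in the frame of rack_mark between -0.023 and 0.023 m and value of joint catch below 0.0012 m and angle between caddy's own z axis and vertical below 0.08 rad and angle between the x axis of caddy and the x axis of rack, either way round below 0.08 rad and contact force between caddy and rack above 1 N and linear speed of caddy below 0.02 m/s); the robot touches nothing.
It fails at once if The caddy is forced against the rack with more than 40 N (contact force between caddy and rack above 40 N).
It fails at once if The wash bottle or the timer is moved by more than 30 mm (distance of any of wash_bottle, stopwatch from where it was at the start of the episode above 0.03 m).
It also fails if it takes over 64 s, if anything falls off the work surface, if the arm or the gripper's body presses on something with over 40 N, if the wrist force passes 120 N, or if a joint passes its speed limit or range.

## Working session

There is one attempt and no reset: what is moved stays moved. The work goes in short steps, Python scripts to look and compute and a tool call to move; the robot and the scene stay as the last step left them, time stands still between calls to the robot, and variables do not carry over. Pictures are saved under pics/ and viewed, at most 10 in all, crops included, and the job is handed in when it is done.

Besides the shell and the picture viewer there is one more tool, called after "Request:" by a JSON object that holds its "api" and its "payload". play_rows: Moves the arm, as the interface text tells. Its arguments: {"type":"object","properties":{"targets":{"type":"array","items":{"type":"array","items":{"type":"array","items":{"type":"number"}}}},"gripper":{"type":"number"},"newtons":{"type":"number"}},"required":["targets"]}

```bash
mkdir -p pics; cat > h.py <<'E'
import numpy as np, cv2
from rig import readout, eyes, workorder
def shot(n,save=None):
    p,d=eyes.get_image(n); p=np.array(p); d=np.array(d)
    if save:
        cv2.imwrite(f'pics/{save}.png',p[:,:,::-1]); np.savez(f'pics/{save}.npz',p=p,d=d)
    return p,d
def cloud(n,d):
    c=eyes.get_calibration(n); K=np.array(c['camera_matrix'],float);D=np.array(c['distortion'],float)
    R=np.array(c['R'],float);t=np.array(c['t'],float).ravel()
    h,w=d.shape; u,v=np.meshgrid(np.arange(w),np.arange(h))
    q=cv2.undistortPoints(np.stack([u,v],-1).reshape(-1,1,2).astype(float),K,D).reshape(h,w,2)
    P=np.dstack([q,np.ones((h,w))])*d[...,None]
    W=(P-t)@R
    W[d==0]=np.nan
    return W
E
python3 - <<'E'
from h import *
for n in('side','top'):
    p,d=shot(n,n+'0'); c=eyes.get_calibration(n); R=np.array(c['R']);t=np.array(c['t']).ravel()
    print(n,np.round(-R.T@t),np.round(R[2],2),c['camera_matrix'][0][0])
s=readout.get_state(); print(s['t'],s['ee_pos'],s['ee_rot'],s['width'],s['wrist_force'])
E
```

```text
side [1121. -642.  813.] [-0.5   0.6  -0.62] 457.6641627077393
top [ 479.   33. 1113.] [ 0.1  -0.02 -1.  ] 408.42880327406795
0.1 [ 259.03983449 -568.17645537  238.00119359] [-1.79906758e+02  6.39696381e-03  2.45173156e+01] 87.92870243680274 [-0.58116869 -0.38859264  0.12184405]
```

```bash
python3 -c "
import cv2,numpy as np
a=np.hstack([cv2.imread('pics/side0.png'),cv2.imread('pics/top0.png')]);cv2.imwrite('pics/both0.png',cv2.resize(a,(800,300),interpolation=cv2.INTER_AREA))"
```

```text
(no output)
```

View pics/side0.png

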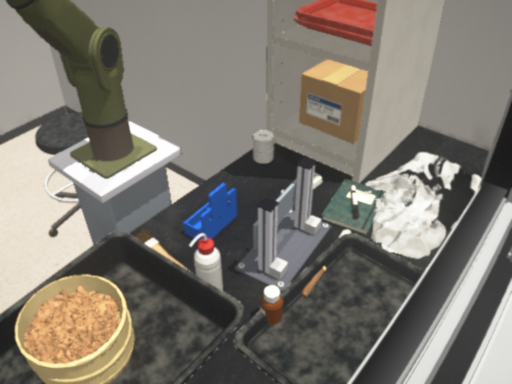

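View pics/top0.png

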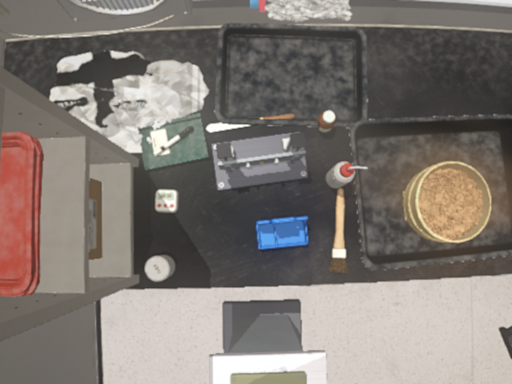

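Side view: the blue caddy is at about (212,212), the rack's uprights at (265,235) and (305,190), and the wash bottle at (208,262). Top view: the caddy is at (282,233) with its plate on the far (rack) side, the rack at (260,160), the timer at (166,201) and the bottle at (340,175).

```bash
python3 - <<'E'
from h import *
for n in('side','top'):
    z=np.load(f'pics/{n}0.npz');p,d=z['p'],z['d'];W=cloud(n,d)
    hsv=cv2.cvtColor(p,cv2.COLOR_RGB2HSV)
    m=cv2.inRange(hsv,(100,120,60),(125,255,255))>0
    ok=m&(np.nan_to_num(W[...,0])>200)&(np.nan_to_num(W[...,0])<700)
    ok&=np.abs(np.nan_to_num(W[...,1],nan=999))<250
    P=W[ok];print(n,'caddy',len(P),np.percentile(P,[1,50,99],axis=0).round(1).tolist())
    T=P[P[:,2]>P[:,2].max()-12]; print(' top tab',T.mean(0).round(1),len(T))
    U=P[(P[:,2]>50)]
    if len(U)>8:
        r=cv2.fitLine(U[:,:2].astype(np.float32),cv2.DIST_HUBER,0,.01,.01).ravel();print(' line',r.round(3),np.degrees(np.arctan2(-r[0],r[1])))
        print(np.percentile(U,[2,98],axis=0).round(1).tolist())
    # rack
    reg=(W[...,0]>400)&(W[...,0]<720)&(W[...,1]>-120)&(W[...,1]<200)&~m
    for lo,hi in((90,130),(130,178),(178,195),(195,215)):
        Q=W[reg&(W[...,2]>lo)&(W[...,2]<hi)]
        if len(Q)>5: print(' rack',lo,len(Q),np.percentile(Q,[2,25,50,75,98],axis=0).round(1).tolist())
np.set_printoptions(linewidth=200)
z=np.load('pics/top0.npz');W=cloud('top',z['d'])
print(W[125:195:3,205:315:8,2].round(0))
E
python3 - <<'E'
import cv2
a=cv2.imread('pics/side0.png')[155:290,170:350];b=cv2.imread('pics/top0.png')[110:260,200:360]
a=cv2.resize(a,(400*1,300));b=cv2.resize(b,(400,375))
a=cv2.copyMakeBorder(a,0,75,0,0,cv2.BORDER_CONSTANT)
cv2.imwrite('pics/crop1.png',cv2.hconcat([a,b]))
E
```

```text
side caddy 1757 [[407.9, -113.0, -1.4], [508.9, -53.9, 40.0], [517.4, 84.3, 132.7]]
 top tab [508.9 -47.6 129.6] 105
 line [ 7.10000e-02 -9.97000e-01  5.10823e+02 -4.68980e+01] -175.90355
[[503.6, -107.8, 51.6], [516.8, 16.6, 132.9]]
 rack 90 729 [[653.0, -102.8, 90.8], [659.6, -91.7, 100.9], [673.0, 10.2, 110.6], [684.9, 74.2, 120.0], [702.1, 99.7, 129.3]]
 rack 130 858 [[648.6, -101.7, 130.9], [659.9, -91.7, 140.8], [675.9, 11.3, 150.5], [688.3, 74.7, 161.2], [702.0, 99.6, 176.9]]
 rack 178 212 [[654.2, -95.3, 178.2], [673.8, -92.1, 182.4], [681.7, -66.9, 186.3], [697.8, 76.6, 190.5], [702.4, 100.3, 194.5]]
 rack 195 397 [[651.4, -95.2, 195.4], [670.0, -84.4, 202.7], [679.5, -67.3, 203.8], [689.8, 82.8, 204.6], [702.7, 104.9, 206.1]]
top caddy 1538 [[436.9, -117.6, -2.3], [477.9, -47.1, 4.5], [519.5, 19.2, 134.0]]
 top tab [506.3 -44.2 131.9] 106
 line [ 6.60000e-02 -9.98000e-01  5.06926e+02 -4.35800e+01] -176.22188
[[500.7, -103.8, 64.8], [514.7, 16.7, 135.5]]
 rack 90 234 [[638.8, -97.2, 91.0], [647.6, -61.7, 101.3], [654.2, -2.3, 107.8], [660.7, 57.0, 118.8], [693.4, 105.8, 128.
[... 1440 characters left out ...]
.  10.  10.   8.   7.   7.  12.  10.   1.]
 [ -1.   2.  11.   9.   9.   7.   8.  10.   8.   9.   7.   6.   7.  -0.]
 [  4.   3.   7.  11.   8.   9.  11.  11.  11.   7.   6.   9.  15.  -2.]
 [  3.   2.   9.   7.   8.   9.   6.   5.  11.   7.   9.   9.   8.   2.]
 [  1.   1.  12.   6.  15.   8.  nan   6.   9.   9.   5.  10.   1.   1.]
 [  3.   1.   9.   7.   7.   8.  11.  11.  11.  -3.  -1.  -2.  -3.  -1.]
 [  0.  -4.   9.   7.   6.  11.   8.   3.  -1.   1.   3.  -0.  -1.   2.]
 [ -1.   0.   8.   7.  -3.  -3.   4.   3.  -3.  -2.   1.   1.   2.   2.]
 [ -0.   2.  -2.   4.   2.  -2.   0.  -3.   4.  -0.   1.  -2.   4.   2.]
 [  2.  -4.  -1.   4.   1.   0.   2.   0.   6.   0.   4.   2.  -2.   1.]]
```

View pics/crop1.png

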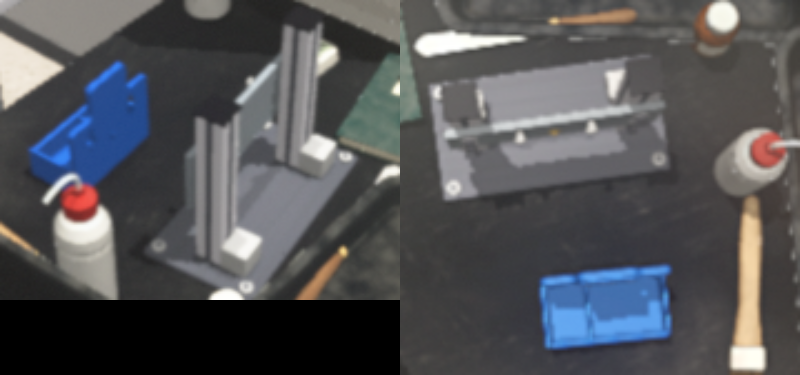

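```bash
cat >> h.py <<'E'
def avg(n,k=6):
    D=[];
    for i in range(k):
        p,d=shot(n); D.append(np.where(d>0,d,np.nan))
    return p,np.nan_to_num(np.nanmedian(D,0))
def line(U):
    vx,vy,x,y=cv2.fitLine(U[:,:2].astype(np.float32),cv2.DIST_HUBER,0,.01,.01).ravel()
    s=np.sign(vy); vx,vy=vx*s,vy*s
    r=(U[:,:2]-[x,y])@[vy,-vx]
    return np.degrees(np.arctan2(-vx,vy)),np.array([x,y]),r.std()
def blue(p): return cv2.inRange(cv2.cvtColor(p,cv2.COLOR_RGB2HSV),(100,120,60),(125,255,255))>0
E
python3 - <<'E'
from h import *
c=eyes.get_calibration('top');K=np.array(c['camera_matrix'],float);Dd=np.array(c['distortion'],float);R=np.array(c['R'],float);t=np.array(c['t'],float).ravel()
def ray(u,v,z):
    q=cv2.undistortPoints(np.array([[[u,v]]],float),K,Dd).ravel();r=R.T@np.array([*q,1.]);C=-R.T@t
    return C+r*(z-C[2])/r[2]
for n in('top','side'):
    p,d=avg(n);W=cloud(n,d);np.savez(f'pics/{n}1.npz',p=p,d=d);m=blue(p)
    x,y,z=W[...,0],W[...,1],W[...,2]
    reg=(x>600)&(x<720)&(y>-120)&(y<125)&~m
    mid=reg&(y>-55)&(y<60)
    ys=mid&(z>130)&(z<170)
    # highest z in mid columns
    print(n,'bar top z', np.nanpercentile(z[ys],[50,80,90,97,100]).round(1))
    tm=mid&(z>149)&(z<158);Q=W[tm];print(' bar top line',len(Q),line(Q),np.median(Q,0).round(1),'ymid of band')
    fm=mid&(z>95)&(z<144);Q=W[fm]
    if len(Q): 
        a,q,s=line(Q);print(' face',len(Q),a,q,s)
        if n=='top':
            nrm=np.array([np.cos(np.radians(a)),np.sin(np.radians(a))]);r=(W[...,:2]-q)@nrm
            print(' bar yspan',np.nanpercentile(y[reg&(z>100)&(z<158)&(abs(r)<6)],[0.5,99.5]))
            pr=reg&(r<-6)&(r>-25)&(z>60);print(' protrusions',[(i.tolist(),W[i[0],i[1]].round(1).tolist(),round(float(r[i[0],i[1]]),1)) for i in np.argwhere(pr)][:30])
    B=W[m&(x>350)&(x<600)&(abs(y)<200)]
    U=B[B[:,2]>50];print(' plate',line(U)); T=B[B[:,2]>124];print(' tab',T.mean(0).round(1),np.percentile(T,[2,98],axis=0).round(1).tolist(),'yall',np.percentile(B[:,1],[1,99]))
    for lo,hi in((-110,-45),(45,115)):
        Q=W[reg&(z>199)&(y>lo)&(y<hi)];print(' upright',Q.mean(0).round(1),np.percentile(Q,[2,98],axis=0).round(1).tolist())
p=np.load('pics/top1.npz')['p']
g=p[145:180,235:295].astype(int)
br=(g.min(2)>170);print('bright',[(v+145,u+235) for v,u in np.argwhere(br)])
or_=(g[...,0]-g[...,2]>40);print('brass',[(v+145,u+235) for v,u in np.argwhere(or_)])
for uv in((248,164.4),(276.4,160.4),(261.2,162.2)): print(ray(*uv,140).round(1))
E
```

```text
top bar top z [151.2 152.3 152.7 153.  154. ]
 bar top line 164 (np.float32(6.79732), array([657.51715  ,   3.2185316], dtype=float32), np.float64(2.3614014634368683)) [657.7   3.9 151.8] ymid of band
 face 174 6.7626843 [653.1044   8.0848] 3.0420133190312595
 bar yspan [-99.69800651 109.06003052]
 protrusions [([160, 296], [657.8, -82.7, 104.1], -6.0), ([160, 297], [658.1, -85.5, 102.1], -6.1), ([161, 276], [649.5, -29.8, 143.1], -8.0), ([161, 277], [649.5, -32.3, 142.7], -8.3), ([161, 278], [649.7, -34.8, 141.3], -8.4), ([162, 275], [647.3, -27.4, 141.9], -9.9), ([162, 276], [647.3, -29.8, 142.0], -10.3), ([162, 277], [647.1, -32.2, 142.7], -10.7), ([162, 278], [647.0, -34.6, 142.7], -11.1), ([163, 276], [646.0, -30.2, 134.8], -11.5), ([165, 247], [641.9, 40.2, 140.5], -7.4), ([165, 248], [641.5, 37.8, 142.5], -8.0), ([165, 249], [641.4, 35.4, 142.6], -8.4), ([165, 250], [641.8, 33.0, 140.1], -8.3), ([166, 246], [639.4, 42.7, 141.2], -9.6), ([166, 247], [639.0, 40.2, 143.0], -10.2), ([166, 248], [638.8, 37.8, 144.0], -10.7), ([166, 249], [638.9, 35.4, 143.0], -10.9), ([166, 250], [
[... 7579 characters left out ...]
t64(161), np.int64(275)), (np.int64(161), np.int64(276)), (np.int64(161), np.int64(277)), (np.int64(162), np.int64(238)), (np.int64(162), np.int64(275)), (np.int64(162), np.int64(276)), (np.int64(162), np.int64(277)), (np.int64(163), np.int64(247)), (np.int64(163), np.int64(248)), (np.int64(164), np.int64(247)), (np.int64(164), np.int64(248)), (np.int64(165), np.int64(247)), (np.int64(165), np.int64(248)), (np.int64(165), np.int64(249)), (np.int64(166), np.int64(247)), (np.int64(166), np.int64(248))]
brass [(np.int64(162), np.int64(261)), (np.int64(162), np.int64(262)), (np.int64(163), np.int64(261)), (np.int64(163), np.int64(262))]
[643.4  37.8 140. ]
[651.5 -31.1 140. ]
[648.    5.8 140. ]
```

Request:
{"api": "play_rows", "payload": {"targets": [[[0.0137,0.0291,0,0.0672],[0.0137,0.0291,0,0.0672],[0.0137,0.0291,0,0.0672],[0.0137,0.0291,0,0.0672],[0.0137,0.0291,0,0.0672],[0.0137,0.0291,0,0.0672],[0.0137,0.0291,0,0.0672],[0.0137,0.0291,0,0.0672],[0.0137,0.0291,0,0.0672],[0.0137,0.0291,0,0.0672]]], "gripper": 0.088, "newtons": 30}}

```text
t: 1.53
ee_pos: [396.9, -276.4, 239.0]
ee_rot: [180.0, 0.0, 63.2]
wrist_force: [0.2, -0.1, -0.2]
width: 88.0
finger_force: 0.0
```

Request:
{"api": "play_rows", "payload": {"targets": [[[0.0137,0.0291,0,0.0672],[0.0137,0.0291,0,0.0672],[0.0137,0.0291,0,0.0672],[0.0137,0.0291,0,0.0672],[0.0137,0.0291,0,0.0672],[0.0137,0.0291,0,0.0672],[0.0137,0.0291,0,0.0672],[0.0137,0.0291,0,0.0672],[0,0,0,0],[0,0,0,0]]]}}

```text
t: 2.37
ee_pos: [506.6, -42.9, 238.9]
ee_rot: [179.9, -0.1, 94.0]
wrist_force: [-0.4, -0.4, -0.5]
width: 87.9
finger_force: 0.0
```

Request:
{"api": "play_rows", "payload": {"targets": [[[0,0,-0.025,0],[0,0,-0.025,0],[0,0,-0.025,0],[0,0,-0.025,0],[0,0,-0.02,0],[0,0,-0.017,0],[0,0,0,0],[0,0,0,0]]]}}

```text
t: 3.03
ee_pos: [505.0, -46.4, 101.4]
ee_rot: [-179.9, 0.1, 93.7]
wrist_force: [-0.0, -0.0, 0.1]
width: 88.1
finger_force: 0.0
```

Request:
{"api": "play_rows", "payload": {"targets": [[[0,0,0,0],[0,0,0,0],[0,0,0,0],[0,0,0,0],[0,0,0,0],[0,0,0,0],[0,0,0,0],[0,0,0,0],[0,0,0,0],[0,0,0,0]]], "gripper": 0.0, "newtons": 30}}

```text
t: 3.87
ee_pos: [505.9, -44.9, 101.7]
ee_rot: [180.0, -0.0, 93.8]
wrist_force: [-0.7, -0.1, 0.3]
width: 23.5
finger_force: 0.0
```

Request:
{"api": "play_rows", "payload": {"targets": [[[0,0,0,0],[0,0,0,0],[0,0,0,0],[0,0,0,0],[0,0,0,0],[0,0,0,0]]]}}

```text
t: 4.37
ee_pos: [505.6, -44.9, 101.5]
ee_rot: [-180.0, -0.0, 93.8]
wrist_force: [-0.8, -0.4, -2.5]
width: 10.0
finger_force: 30.0
```

```bash
python3 - <<'E'
from h import *
s=readout.get_state();print(s['t'],s['ee_pos'],s['ee_rot'],s['width'],s['finger_force'],s['wrist_force'])
shot('side','side2')
s=readout.get_state();print(s['ee_pos'],s['ee_rot'])
E
```

```text
4.3667 [505.55280289 -44.93509935 101.49525694] [-1.79956127e+02 -9.83192046e-04  9.38175453e+01] 9.971608131746232 29.988862441387028 [-0.80434369 -0.44603526 -2.45887584]
[505.62709625 -44.91977678 101.55319953] [-1.79965415e+02 -7.32258717e-04  9.38168187e+01]
```

Request:
{"api": "play_rows", "payload": {"targets": [[[0,0,0.01,0],[0,0,0.02,0],[0,0,0.02,0],[0,0,0.015,0],[0,0,0.0103,0],[0.01,0.004,0,0.0124],[0.015,0.006,0,0.0124],[0.02,0.008,0,0.0124],[0.02,0.008,0,0.0124],[0,0,0,0]]]}}

```text
t: 5.25
ee_pos: [575.2, -16.1, 177.4]
ee_rot: [179.6, -0.2, 96.8]
wrist_force: [2.2, 0.7, -3.7]
width: 9.6
finger_force: 30.0
```

Request:
{"api": "play_rows", "payload": {"targets": [[[0.018,0.008,0,0],[0.012,0.005,0,0],[0.008,0.003,0,0],[0,0,0,0],[0,0,0,0],[0,0,0,0],[0,0,0,0]]]}}

```text
t: 5.83
ee_pos: [607.8, -3.6, 176.8]
ee_rot: [-179.9, 0.0, 96.6]
wrist_force: [0.1, -0.6, -1.9]
width: 9.7
finger_force: 30.0
```

```bash
cat > look.py <<'E'
from h import *
s=readout.get_state();print(s['t'],s['ee_pos'].round(1) if hasattr(s['ee_pos'],'round') else s['ee_pos'],s['ee_rot'],s['wrist_force'],s['width'])
for n in('top','side'):
    p,d=avg(n,5);W=cloud(n,d);np.savez(f'pics/{n}_l.npz',p=p,d=d);cv2.imwrite(f'pics/{n}_l.png',p[:,:,::-1]);m=blue(p)
    x,y,z=W[...,0],W[...,1],W[...,2]
    m&=(x>350)&(x<680)&(abs(y)<200)
    m=cv2.erode(m.astype(np.uint8),np.ones((2,2)))>0
    B=W[m];zt=np.percentile(B[:,2],99.5)
    U=B[B[:,2]>zt-80];a,q,r=line(U);print(n,'yaw',a,q,r,'ztop',zt)
    e=np.array([-np.sin(np.radians(a)),np.cos(np.radians(a))]);v=(U[:,:2]-q)@e
    for lo,hi in((0,12),(36,50),(50,75)):
        k=(zt-U[:,2]>=lo)&(zt-U[:,2]<hi)
        if k.sum()>5:print('  band',lo,k.sum(),'mean',U[k].mean(0).round(1),'ends',[ (q+e*np.percentile(v[k],o)).round(1).tolist() for o in(1,99)])
    print('  bounds',np.percentile(B,[1,99],axis=0).round(1).tolist())
E
python3 look.py
```

```text
5.8333 [607.8  -3.6 176.8] [-1.79912202e+02  3.57469730e-02  9.66386054e+01] [ 0.12426513 -0.57832346 -1.88936286] 9.679041244780292
top yaw -86.74318 [583.3742    48.162766] 9.954709016385463 ztop 171.10269328008278
  band 0 32 mean [602.6  45.4 168. ] ends [[600.1, 49.1], [605.3, 49.4]]
  band 36 6 mean [600.4  49.4 131. ] ends [[599.9, 49.1], [601.0, 49.2]]
  band 50 70 mean [561.9  46.6 112.2] ends [[535.6, 45.4], [601.1, 49.2]]
  bounds [[537.3, -15.6, 75.8], [604.3, 59.0, 170.7]]
side yaw 6.7064576 [613.47614  -12.673605] 8.596313096263373 ztop 208.15408456023428
  band 0 61 mean [629.7 -38.6 203.5] ends [[623.9, -101.7], [613.0, -8.3]]
  band 36 132 mean [614.  -24.  165.4] ends [[619.9, -67.5], [605.2, 57.7]]
  band 50 236 mean [613.   -9.1 146. ] ends [[619.9, -67.7], [604.9, 60.1]]
  bounds [[538.7, -75.0, 0.5], [668.6, 155.4, 207.2]]
```

```bash
python3 -c "
import cv2
a=cv2.imread('pics/side_l.png')[130:290,190:350];b=cv2.imread('pics/top_l.png')[110:240,195:325]
cv2.imwrite('pics/c2.png',cv2.hconcat([cv2.resize(a,(400,400),interpolation=3),cv2.resize(b,(400,400),interpolation=3)]))"
```

```text
(no output)
```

View pics/c2.png

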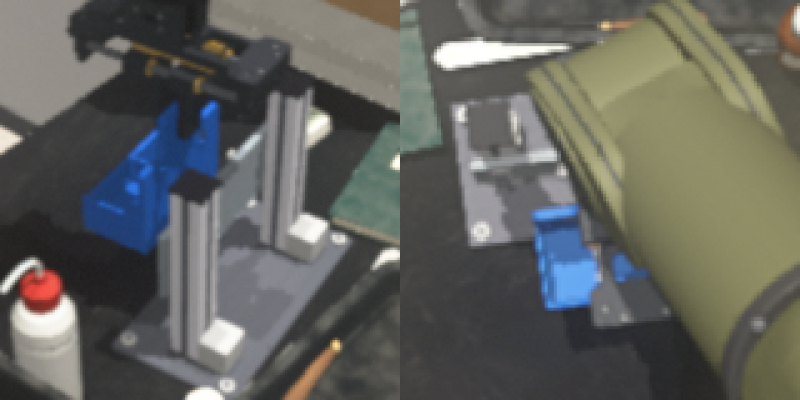

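Side crop: the caddy hangs upright in the gripper, in front of the bar and square to it. In the top crop the arm hides most of it. The caddy looks centred to within 1 mm, so I'll approach and feel for the screws.

Request:
{"api": "play_rows", "payload": {"targets": [[[0.006,0.001,0,0],[0.006,0.001,0,0],[0.006,0.0008,0,0],[0.004,0.0004,0,0],[0.0028,0.0004,0,0],[0,0,0,0],[0,0,0,0],[0,0,0,0]]]}}

```text
t: 7.0
ee_pos: [633.4, 0.7, 176.9]
ee_rot: [-180.0, 0.0, 96.7]
wrist_force: [-0.1, -0.4, -3.0]
width: 9.7
finger_force: 30.0
```

Request:
{"api": "play_rows", "payload": {"targets": [[[0.001,0.00012,0,0],[0.001,0.00012,0,0],[0.001,0.00012,0,0],[0,0,0,0],[0,0,0,0],[0,0,0,0]]]}}

```text
t: 7.5
ee_pos: [636.7, 1.0, 177.0]
ee_rot: [-180.0, 0.0, 96.7]
wrist_force: [0.1, -0.2, -2.7]
width: 9.5
finger_force: 30.0
```

Request:
{"api": "play_rows", "payload": {"targets": [[[0.001,0.00012,0,0],[0.001,0.00012,0,0],[0,0,0,0],[0,0,0,0],[0,0,0,0]]]}}

```text
t: 7.92
ee_pos: [638.7, 1.4, 177.0]
ee_rot: [180.0, -0.0, 96.7]
wrist_force: [0.7, -0.4, -2.8]
width: 9.3
finger_force: 30.0
```

Request:
{"api": "play_rows", "payload": {"targets": [[[0.001,0.00012,0,0],[0.001,0.00012,0,0],[0,0,0,0],[0,0,0,0],[0,0,0,0]]]}}

```text
t: 8.33
ee_pos: [640.7, 1.5, 176.9]
ee_rot: [180.0, -0.0, 96.7]
wrist_force: [0.4, 0.2, -3.4]
width: 9.4
finger_force: 30.0
```

Request:
{"api": "play_rows", "payload": {"targets": [[[0.001,0.00012,0,0],[0,0,0,0],[0,0,0,0],[0,0,0,0]]]}}

```text
t: 8.67
ee_pos: [641.7, 1.6, 177.0]
ee_rot: [-180.0, 0.0, 96.7]
wrist_force: [0.0, -0.0, -4.2]
width: 9.5
finger_force: 30.0
```

Request:
{"api": "play_rows", "payload": {"targets": [[[0.001,0.00012,0,0],[0.001,0.00012,0,0],[0,0,0,0],[0,0,0,0],[0,0,0,0]]]}}

```text
t: 9.08
ee_pos: [643.8, 1.9, 177.0]
ee_rot: [180.0, -0.0, 96.7]
wrist_force: [-0.4, 0.5, -4.9]
width: 10.0
finger_force: 30.0
```

Request:
{"api": "play_rows", "payload": {"targets": [[[0.001,0.00012,0,0],[0,0,0,0],[0,0,0,0],[0,0,0,0]]]}}

```text
t: 9.42
ee_pos: [644.7, 2.0, 177.0]
ee_rot: [-180.0, -0.0, 96.7]
wrist_force: [-0.9, -0.4, -3.9]
width: 9.6
finger_force: 30.0
```

Request:
{"api": "play_rows", "payload": {"targets": [[[0.001,0.00012,0,0],[0,0,0,0],[0,0,0,0],[0,0,0,0]]]}}

```text
t: 9.75
ee_pos: [645.6, 2.1, 177.0]
ee_rot: [-180.0, 0.0, 96.7]
wrist_force: [-0.4, 1.2, -3.8]
width: 9.9
finger_force: 30.0
```

Request:
{"api": "play_rows", "payload": {"targets": [[[0.001,0.00012,0,0],[0,0,0,0],[0,0,0,0],[0,0,0,0]]]}}

```text
t: 10.08
ee_pos: [646.3, 2.2, 177.0]
ee_rot: [-179.9, 0.0, 96.7]
wrist_force: [-2.5, -0.6, -2.3]
width: 9.6
finger_force: 30.0
```

Request:
{"api": "play_rows", "payload": {"targets": [[[0.001,0.00012,0,0],[0,0,0,0],[0,0,0,0],[0,0,0,0]]]}}

```text
t: 10.42
ee_pos: [647.1, 2.3, 176.9]
ee_rot: [-179.9, 0.0, 96.7]
wrist_force: [-5.4, 0.0, -1.4]
width: 9.9
finger_force: 30.1
```

Request:
{"api": "play_rows", "payload": {"targets": [[[0.001,0.00012,0,0],[0,0,0,0],[0,0,0,0],[0,0,0,0]]]}}

```text
t: 10.75
ee_pos: [648.2, 2.4, 176.9]
ee_rot: [-179.9, 0.0, 96.7]
wrist_force: [-5.7, -0.8, -0.4]
width: 9.8
finger_force: 30.2
```

Force has settled at about 5.5 N while the tool keeps advancing. That fits the spring catch, so the heads should be through.

Request:
{"api": "play_rows", "payload": {"targets": [[[0.001,0.00012,0,0],[0,0,0,0],[0,0,0,0],[0,0,0,0]]]}}

```text
t: 11.08
ee_pos: [648.9, 2.5, 176.9]
ee_rot: [-179.9, 0.0, 96.7]
wrist_force: [-5.8, -0.7, -1.0]
width: 9.4
finger_force: 30.2
```

Request:
{"api": "play_rows", "payload": {"targets": [[[0.001,0.00012,0,0],[0,0,0,0],[0,0,0,0],[0,0,0,0]]]}}

```text
t: 11.42
ee_pos: [649.7, 2.6, 176.9]
ee_rot: [-179.9, 0.0, 96.7]
wrist_force: [-7.1, -0.5, 0.3]
width: 9.7
finger_force: 30.3
```

Request:
{"api": "play_rows", "payload": {"targets": [[[0.0007,0.0001,0,0],[0,0,0,0],[0,0,0,0],[0,0,0,0]]]}}

```text
t: 11.75
ee_pos: [650.1, 2.7, 176.9]
ee_rot: [-179.8, 0.0, 96.7]
wrist_force: [-7.4, -0.1, 0.5]
width: 10.0
finger_force: 30.3
```

Request:
{"api": "play_rows", "payload": {"targets": [[[0.0007,0.0001,0,0],[0,0,0,0],[0,0,0,0],[0,0,0,0]]]}}

```text
t: 12.08
ee_pos: [650.3, 2.7, 176.9]
ee_rot: [-179.8, 0.0, 96.7]
wrist_force: [-8.0, -0.0, 1.5]
width: 9.7
finger_force: 30.4
```

Request:
{"api": "play_rows", "payload": {"targets": [[[0,0,-0.001,0],[0,0,-0.001,0],[0,0,-0.001,0],[0,0,0,0],[0,0,0,0],[0,0,0,0]]]}}

```text
t: 12.58
ee_pos: [650.1, 2.6, 173.2]
ee_rot: [-179.7, 0.0, 96.7]
wrist_force: [-5.8, -0.9, -1.4]
width: 9.7
finger_force: 30.3
```

Request:
{"api": "play_rows", "payload": {"targets": [[[0,0,-0.001,0],[0,0,-0.001,0],[0,0,-0.001,0],[0,0,0,0],[0,0,0,0]]]}}

```text
t: 13.0
ee_pos: [650.0, 2.6, 170.3]
ee_rot: [-179.7, 0.0, 96.7]
wrist_force: [-6.7, 0.4, -1.7]
width: 9.7
finger_force: 30.3
```

Request:
{"api": "play_rows", "payload": {"targets": [[[0,0,-0.001,0],[0,0,-0.001,0],[0,0,-0.001,0],[0,0,0,0],[0,0,0,0]]]}}

```text
t: 13.42
ee_pos: [649.9, 2.6, 167.3]
ee_rot: [-179.7, 0.0, 96.7]
wrist_force: [-7.9, -1.2, -1.2]
width: 9.5
finger_force: 30.3
```

Request:
{"api": "play_rows", "payload": {"targets": [[[0,0,-0.001,0],[0,0,-0.001,0],[0,0,0,0],[0,0,0,0],[0,0,0,0]]]}}

```text
t: 13.83
ee_pos: [649.9, 2.5, 165.2]
ee_rot: [-179.7, 0.0, 96.7]
wrist_force: [-7.7, -0.9, -0.5]
width: 9.7
finger_force: 30.2
```

Request:
{"api": "play_rows", "payload": {"targets": [[[0,0,-0.001,0],[0,0,-0.001,0],[0,0,0,0],[0,0,0,0],[0,0,0,0]]]}}

```text
t: 14.25
ee_pos: [649.8, 2.5, 162.4]
ee_rot: [-179.7, 0.0, 96.7]
wrist_force: [-5.8, -1.7, -5.7]
width: 9.6
finger_force: 30.2
```

Request:
{"api": "play_rows", "payload": {"targets": [[[0,0,-0.001,0],[0,0,0,0],[0,0,0,0],[0,0,0,0]]]}}

```text
t: 14.58
ee_pos: [649.7, 2.4, 161.2]
ee_rot: [-179.7, 0.0, 96.7]
wrist_force: [-6.0, -0.1, -6.7]
width: 9.6
finger_force: 30.1
```

Request:
{"api": "play_rows", "payload": {"targets": [[[0,0,-0.001,0],[0,0,0,0],[0,0,0,0],[0,0,0,0]]]}}

```text
t: 14.92
ee_pos: [649.6, 2.4, 160.5]
ee_rot: [-179.7, 0.0, 96.7]
wrist_force: [-7.0, 0.7, -3.9]
width: 9.7
finger_force: 30.0
```

Request:
{"api": "play_rows", "payload": {"targets": [[[0,0,-0.0007,0],[0,0,0,0],[0,0,0,0],[0,0,0,0]]]}}

```text
t: 15.25
ee_pos: [649.6, 2.4, 160.4]
ee_rot: [-179.7, 0.0, 96.7]
wrist_force: [-8.8, -1.4, -1.6]
width: 9.8
finger_force: 30.0
```

Request:
{"api": "play_rows", "payload": {"targets": [[[0,0,-0.001,0],[0,0,0,0],[0,0,0,0],[0,0,0,0]]]}}

```text
t: 15.58
ee_pos: [649.6, 2.4, 159.8]
ee_rot: [-179.7, 0.0, 96.7]
wrist_force: [-8.5, -1.1, 0.3]
width: 9.3
finger_force: 30.0
```

Request:
{"api": "play_rows", "payload": {"targets": [[[0,0,-0.001,0],[0,0,0,0],[0,0,0,0],[0,0,0,0]]]}}

```text
t: 15.92
ee_pos: [649.6, 2.4, 158.9]
ee_rot: [-179.7, 0.0, 96.7]
wrist_force: [-10.4, -1.7, 1.3]
width: 9.4
finger_force: 30.0
```

Request:
{"api": "play_rows", "payload": {"targets": [[[0,0,-0.001,0],[0,0,0,0],[0,0,0,0],[0,0,0,0]]]}}

```text
t: 16.25
ee_pos: [649.6, 2.4, 158.6]
ee_rot: [-179.7, 0.1, 96.7]
wrist_force: [-10.5, -1.9, 6.0]
width: 9.2
finger_force: 30.0
```

Request:
{"api": "play_rows", "payload": {"targets": [[[0,0,-0.001,0],[0,0,0,0],[0,0,0,0],[0,0,0,0]]]}}

```text
t: 16.58
ee_pos: [649.6, 2.4, 158.5]
ee_rot: [-179.7, 0.1, 96.6]
wrist_force: [-12.5, -1.9, 10.4]
width: 9.7
finger_force: 30.0
```

```bash
python3 - <<'E'
from h import *
s=readout.get_state();print(s['t'],s['ee_pos'],s['wrist_force'],s['ft_torque'])
p,d=shot('side','side3')
cv2.imwrite('pics/c3.png',cv2.resize(p[120:280,190:350,::-1],(600,600),interpolation=3))
W=cloud('side',d);m=blue(p)
k=m&(W[...,0]>560)&(W[...,0]<670)&(abs(W[...,1])<75)
B=W[k&(W[...,2]>110)];print(line(B),np.percentile(B,[1,50,99],axis=0).round(1).tolist())
E
```

```text
16.5833 [649.63078983   2.43567123 158.4567467 ] [-12.48874106  -1.91923656  10.37503091] [-0.40446555  2.741332   -0.01856049]
(np.float32(8.447405), array([653.99194 , -11.387695], dtype=float32), np.float64(5.626765585864355)) [[634.9, -67.7, 149.6], [654.3, -13.9, 179.6], [668.2, 60.9, 203.3]]
```

View pics/c3.png

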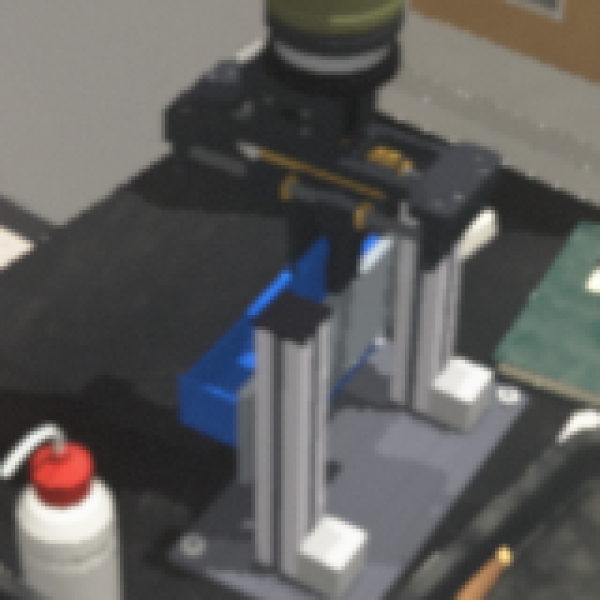

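The descent has stopped firmly at z = 158.5. That puts the seat at about 137 mm, which agrees with the bar's edge height. The picture shows the caddy flat against the bar, with the gripper clear of the uprights. Next I'll ease off the push.

Request:
{"api": "play_rows", "payload": {"targets": [[[0,0,0.001,0],[0,0,0.001,0],[0,0,0,0],[0,0,0,0],[0,0,0,0]]]}}

```text
t: 17.05
ee_pos: [649.6, 2.4, 158.7]
ee_rot: [-179.7, 0.0, 96.7]
wrist_force: [-9.5, -1.2, 0.8]
width: 9.9
finger_force: 30.0
```

Request:
{"api": "play_rows", "payload": {"targets": [[[-0.0007,0,0,0],[0,0,0,0],[0,0,0,0],[0,0,0,0]]]}}

```text
t: 17.38
ee_pos: [649.6, 2.4, 158.7]
ee_rot: [-179.8, 0.0, 96.7]
wrist_force: [-7.5, -1.1, -0.9]
width: 10.0
finger_force: 30.0
```

Request:
{"api": "play_rows", "payload": {"targets": [[[-0.0007,0,0,0],[0,0,0,0],[0,0,0,0],[0,0,0,0]]]}}

```text
t: 17.72
ee_pos: [649.5, 2.4, 158.7]
ee_rot: [-179.8, 0.0, 96.7]
wrist_force: [-6.9, -1.2, -2.2]
width: 10.1
finger_force: 30.0
```

Request:
{"api": "play_rows", "payload": {"targets": [[[-0.0007,0,0,0],[0,0,0,0],[0,0,0,0],[0,0,0,0]]]}}

```text
t: 18.05
ee_pos: [649.5, 2.5, 158.8]
ee_rot: [-179.9, 0.0, 96.6]
wrist_force: [-5.4, -2.8, -5.2]
width: 9.8
finger_force: 30.0
```

Request:
{"api": "play_rows", "payload": {"targets": [[[-0.0005,0,0,0],[0,0,0,0],[0,0,0,0],[0,0,0,0]]]}}

```text
t: 18.38
ee_pos: [649.5, 2.7, 159.2]
ee_rot: [-180.0, 0.0, 96.6]
wrist_force: [-3.1, -1.8, -4.8]
width: 10.2
finger_force: 30.0
```

Request:
{"api": "play_rows", "payload": {"targets": [[[-0.0004,0,-0.0008,0],[0,0,0,0],[0,0,0,0],[0,0,0,0]]]}}

```text
t: 18.72
ee_pos: [649.5, 2.8, 158.9]
ee_rot: [180.0, 0.0, 96.6]
wrist_force: [-4.1, -2.9, -2.1]
width: 9.5
finger_force: 30.0
```

```bash
python3 - <<'E'
from h import *
s=readout.get_state();print(s['t'],s['ee_pos'],s['wrist_force'],s['ft_torque'])
E
```

```text
18.7167 [649.45184022   2.78373423 158.94758468] [-4.09049796 -2.88951339 -2.0544258 ] [-0.53113645  0.91571863 -0.01557327]
```

Request:
{"api": "play_rows", "payload": {"targets": [[[0,0,0,0],[0,0,0,0],[0,0,0,0],[0,0,0,0],[0,0,0,0],[0,0,0,0]]], "gripper": 0.04}}

```text
t: 19.22
ee_pos: [649.6, 3.2, 158.8]
ee_rot: [179.9, -0.0, 96.7]
wrist_force: [-0.7, 0.8, 1.2]
width: 40.0
finger_force: 0.0
```

Request:
{"api": "play_rows", "payload": {"targets": [[[0,0,0.01,0],[0,0,0.02,0],[0,0,0.025,0],[0,0,0.025,0],[-0.04,0,0.02,0],[-0.04,0,0.02,0],[-0.04,-0.02,0,0],[-0.04,-0.02,0,0],[-0.04,-0.03,0,0],[0,-0.03,0,0]]]}}

```text
t: 20.05
ee_pos: [458.0, -88.8, 275.9]
ee_rot: [-179.5, 0.1, 96.9]
wrist_force: [0.2, -0.9, -0.5]
width: 40.1
finger_force: 0.0
```

Request:
{"api": "play_rows", "payload": {"targets": [[[0,-0.04,0,0],[0,-0.04,0,0],[0,-0.04,0,0],[0,-0.04,0,0],[0,-0.04,0,0],[0,-0.04,0,0],[0,-0.04,0,0],[0,0,0,0],[0,0,0,0]]]}}

```text
t: 20.8
ee_pos: [465.8, -372.2, 275.9]
ee_rot: [180.0, 0.0, 96.3]
wrist_force: [-0.5, 0.7, -0.4]
width: 40.1
finger_force: 0.0
```

```bash
sed -i 's/ok&=/ok\&=/' look.py; python3 - <<'E'
from h import *
s=readout.get_state();print(s['t'],s['ee_pos'],s['wrist_force'])
for n in('top','side'):
    p,d=avg(n,6);W=cloud(n,d);m=blue(p);x,y,z=W[...,0],W[...,1],W[...,2]
    cv2.imwrite(f'pics/{n}4.png',p[:,:,::-1])
    m&=(x>540)&(x<690)&(y>-100)&(y<120)
    B=W[m]; 
    for lo,hi in((60,85),(85,120),(120,150),(150,168),(180,195)):
        k=(B[:,2]>lo)&(B[:,2]<hi)
        if k.sum()>8:
            a,q,r=line(B[k]);print(n,lo,k.sum(),'yaw',round(float(a),1),B[k].mean(0).round(1),np.percentile(B[k],[1,50,99],axis=0)[:,:2].round(1).tolist())
    T=B[B[:,2]>np.percentile(B[:,2],99.5)-8];print(' ztop',np.percentile(B[:,2],[98,99.5]),T.mean(0),np.percentile(T,[1,99],axis=0).round(1).tolist())
    U=W[(x>600)&(x<720)&(y>-120)&(y<125)&(z>199)&~blue(p)];print(' uprights',U.mean(0))
    br=(abs(y)<120)&(x>600)&(x<700)&(z>146)&(z<156)&~m;print(' bar top',np.median(W[br],0) if br.any() else 0)
a=cv2.imread('pics/side4.png')[145:275,200:330];b=cv2.imread('pics/top4.png')[120:220,210:310]
cv2.imwrite('pics/c4.png',cv2.hconcat([cv2.resize(a,(400,400),interpolation=3),cv2.resize(b,(400,400),interpolation=3)]))
E
```

```text
20.8 [ 465.83962384 -372.1674828   275.89114613] [-0.50306301  0.69135266 -0.44123682]
top 60 971 yaw 7.9 [620.1  -2.2  62.7] [[580.9, -63.2], [620.8, -3.1], [652.9, 60.6]]
top 85 267 yaw -1.5 [6.129e+02 4.000e-01 9.510e+01] [[576.7, -66.4], [606.6, 7.7], [654.3, 65.9]]
top 120 60 yaw 6.7 [647.2   7.7 135.1] [[638.6, -57.6], [646.5, 14.6], [656.3, 66.4]]
top 150 48 yaw 6.3 [649.9   3.  151.5] [[642.5, -57.2], [649.0, 3.3], [657.5, 62.8]]
top 180 111 yaw 6.8 [647.8   4.2 188.6] [[641.0, -22.8], [647.3, 5.0], [655.0, 30.5]]
 ztop [189.71844684 190.35816688] [647.86148207   3.97028158 188.70240152] [[641.0, -22.8, 183.3], [655.1, 30.5, 191.7]]
 uprights [676.35654777   7.27686509 204.49867431]
 bar top [657.35863318  24.15583802 151.76321822]
side 60 264 yaw 19.9 [599.9 -37.8  71.2] [[580.7, -69.5], [593.8, -39.7], [632.2, 55.6]]
side 85 168 yaw 12.1 [597.1 -27.6  91.5] [[576.7, -69.4], [590.7, -46.0], [632.2, 58.2]]
side 150 79 yaw 7.5 [652.1   6.  158.9] [[642.2, -94.5], [652.2, 8.0], [665.8, 60.5]]
side 180 109 yaw 5.5 [651.   -1.6 186.9] [[642.9, -27.1], [651.3, -2.0], [656.3, 29.5]]
 ztop [203.73749663 204.18026834] [671.99172804 -79.02587693 203.63698499] [[668.3, -96.6, 201.2], [686.9, -61.5, 204.5]]
 uprights [679.03201128  -4.30388723 203.89429148]
 bar top [660.03687532  28.04561513 151.01684408]
```

View pics/c4.png

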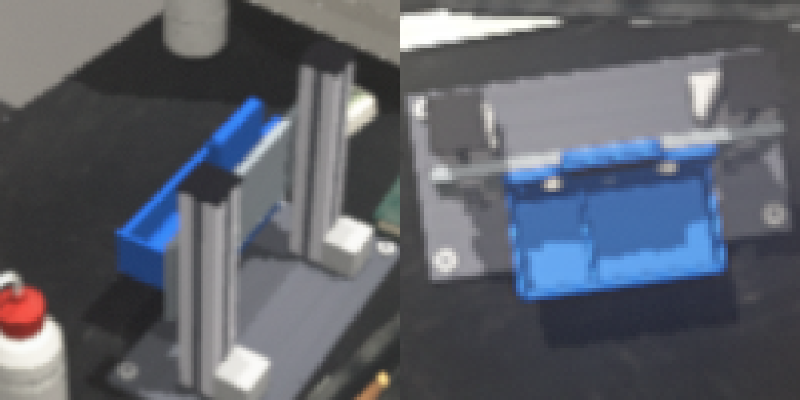

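The caddy hangs on both screws: the heads show in the slots at about (550,183) and (668,167) of the right crop, and it sits square. I'll check its tilt from the bin floor, because a catch still pressed in would push the bottom out.

```bash
python3 - <<'E'
from h import *
def tilt(W,m,zlo,zhi,yaw):
    B=W[m];B=B[(B[:,2]>zlo)&(B[:,2]<zhi)]
    c,s=np.cos(np.radians(yaw)),np.sin(np.radians(yaw))
    for i in range(4):
        X=np.c_[B[:,0]*c+B[:,1]*s,-B[:,0]*s+B[:,1]*c,np.ones(len(B))]
        k,*_=np.linalg.lstsq(X-[X[:,0].mean(),X[:,1].mean(),0],B[:,2],rcond=None);r=B[:,2]-(X-[X[:,0].mean(),X[:,1].mean(),0])@k;B=B[abs(r)<3]
    return k.round(4),len(B),r.std().round(2),B.mean(0).round(1)
z=np.load('pics/top1.npz');W=cloud('top',z['d']);m=blue(z['p'])&(abs(W[...,0]-480)<70)&(W[...,1]<60);print('ref',tilt(W,m,-4,12,3.8))
p,d=avg('top',8);W=cloud('top',d);m=blue(p)&(W[...,0]>540)&(W[...,0]<690)&(abs(W[...,1])<90);print('now',tilt(W,m,52,70,6.7))
E
```

```text
ref (array([-1.3800e-02, -1.8000e-03,  3.4589e+00]), 1070, np.float64(1.19), array([476.2, -46.8,   3.5]))
now (array([ 1.8000e-03, -1.1000e-03,  6.0794e+01]), 1028, np.float64(0.8), array([ 6.193e+02, -6.000e-01,  6.080e+01]))
```

```bash
python3 -c "
from rig import workorder; print(workorder.hand_in())"
```

```text
the job is handed in; nothing more can be done
None
```

The caddy is hung on both screws, released and handed in at about 21 s of the 64 s. The cameras show it square, level and at the fully-home height. The catch itself was out of sight, so I judged it to be out because the caddy's bottom is not pushed away from the bar.

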